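Pack the cologne bottles and slide the tin under the ledge

ROBOT

A 6-joint arm with a two-finger parallel gripper is mounted at the origin on the work surface. World frame = base frame: x ahead of the robot, y to its left, z up, the work surface at z = 0. Lengths are in m, angles in rad, forces in N, time in s.
With the tool pointing down it reaches from about 0.325 to 0.775 m from the base axis. Payload 5.5 kg.
Tool frame: the origin (TCP) lies midway between the tips of the shut fingers; the grasp point (between the pads) lies 19 mm behind it; z points along the fingers, y is the line along which they close (so a half turn about z gives the same grasp; the last joint's range is limited). The gripper opens to 85 mm and grips with 20 to 120 N. Pads are 22 mm wide; open, the fingers measure 114 mm over their backs; the gripper's body (76 mm by 85 mm) begins 54 mm behind the grasp point. The pads swing forward as they close: fully open they stand 13 mm farther back than shut.
Start: joints at [-1.164, 0.091, 1.231, -0, 1.82, -0.057], TCP at [0.268, -0.537, 0.231] pointing down, gripper open.
Joint ranges: [-2.87, 2.87], [-0.86, 2.18], [0.17, 2.46], [-1.51, 4.65], [0.06, 2.69], [-2.65, 2.65]. Speed limits (rad/s): [2.57, 2.57, 3.01, 3.14, 3.14, 3.14].

INTERFACE

Orientations are given as a unit quaternion [w, x, y, z].
In Python, from bench import get_obs, snapshot, close_job gives the robot as it stands.
- The arm moves only by the shell command python3 -m jog 'ROWS' [FORCE]. ROWS is JSON, one flat list of numbers, 7 for each row, row after row: the closure, from 0 (fully open) to 1 (shut), then the shift along the world's x, y, z each as a share of 800 mm, from -1 to 1, then the turn, a rotation vector about the world's x, y, z each as a share of 60 degrees, from -1 to 1. A call has 1 to 8 rows; each row is the pose to reach, as a shift and turn from the pose commanded when the call began; what a row does not reach only later rows make up. A row lasts 1/10 s, in which the tool goes at most 50 mm and 8.59 degrees, less where a joint would pass 70% of its speed; a pose out of reach is approached as far as the arm can. A call with a number of a shift or a turn outside -1 to 1 is refused whole. A call with a gripper value outside its range is refused whole. The fingers move at their own pace and stop on an object; FORCE is the grip in N (left out, the last holds). Time passes only in rows, so rows that repeat a pose let the fingers close. It gives the time, the measured TCP pose, the force, the opening and the grip force at its end, in the units of the state.
- get_obs(): the state, without advancing time (a new reading comes with each control period).
- snapshot(name): name is "side" or "top" or "wrist"; returns a dict with "color" (384x512x3 uint8, blue, green, red), "depth" (384x512 float32, m along the optical axis (not along the pixel's ray), 0 where there is no reading), "vertical_fov" (degrees; the focal length in pixels is half the picture's height over the tangent of half this angle, whatever the lens; pixels are square), "cx", "cy" (the principal point, pixels), "extrinsics" (4x4, takes a point from world to camera coordinates). Camera axes: x right, y down, z forward; pixel columns grow to the right and rows downward; lengths in m; the calibration is good to about 2 mm. The wrist camera is an equidistant fisheye: a pixel r from the principal point sees the ray r / f radians off the axis. A picture is of the moment at which its call begins.
- close_job(): hands the job in; it is judged then, once.
The state is a dict: "time": time; "joints": joint angles; "qvel": joint speeds; "joint_efforts": joint torques, N m; "eef_pos": TCP position; "orientation": TCP orientation; "wrist_force": force on the tool from outside, world axes, zero at the start; "moment": the same for the moment, N m; "width": finger opening in m; "gripper_force": force on a finger pad.
Only numpy, scipy, OpenCV 4.12 (cv2) and the standard library are available. Lean on these libraries where they do the work, as an engineer would, in place of code of your own. Each camera call takes 0.05 s, during which the arm holds its last target. There are 200 camera calls.

TASK

Pack all seven cologne bottles upright in the round copper tin, every one standing flat on its floor: they fit only close-packed, one in the middle and six around it, so straighten out those already inside. Then slide the full tin along the table, without lifting it, until the whole round tin is under the low wooden ledge with only the handle sticking out in front, and let go. Set the bottles down without tipping or dropping them, and leave the other things on the table where they are.

Things in the scene. Friction and masses are not known exactly. Their poses are not given: they have to be found in the camera images.
- tin: open round copper tin, inner diameter 140 mm, outer 146 mm, wall 34 mm high, floor 4 mm thick; loose on the table, about 0.35 kg empty. Origin at the centre of its underside. A straight wooden handle sticks out along its own -x axis: 14 mm wide, 18 mm high, its middle 27 mm above the table, free from 82 to 140 mm from the tin's centre
- ledge: low wooden ledge (fixed): a board on two side walls and a back wall, open only at its front, which faces along its own -x axis. Board 190 mm deep (x) and 240 mm wide (y), underside 76 mm and top 86 mm above the table; the bay beneath is 200 mm wide and reaches 180 mm in from the front edge, to the back wall. Two books and a little pot stand on the rear half of the board, up to 125 mm above the table. Origin on the table, under the middle of the board
- ledge_mouth (a point): middle of the ledge's front edge, at table height; 95 mm along -x from the ledge's origin
- bottle1: amber glass cologne bottle, one of seven alike: round body 44 mm in diameter and 36 mm high (its bottom edge bevelled 3 mm, its shoulder rounded), brass cap on top 18 mm in diameter from 36 to 64 mm height; about 60 g; origin at the centre of its underside, z up. Stands on the table among the other things at the start.
- bottle2: amber glass cologne bottle, one of seven alike: round body 44 mm in diameter and 36 mm high (its bottom edge bevelled 3 mm, its shoulder rounded), brass cap on top 18 mm in diameter from 36 to 64 mm height; about 60 g; origin at the centre of its underside, z up. Stands on the table among the other things at the start.
- bottle3: amber glass cologne bottle, one of seven alike: round body 44 mm in diameter and 36 mm high (its bottom edge bevelled 3 mm, its shoulder rounded), brass cap on top 18 mm in diameter from 36 to 64 mm height; about 60 g; origin at the centre of its underside, z up. Stands on the table among the other things at the start.
- bottle4: amber glass cologne bottle, one of seven alike: round body 44 mm in diameter and 36 mm high (its bottom edge bevelled 3 mm, its shoulder rounded), brass cap on top 18 mm in diameter from 36 to 64 mm height; about 60 g; origin at the centre of its underside, z up. Stands loosely inside the tin at the start, out of place.
- bottle5: amber glass cologne bottle, one of seven alike: round body 44 mm in diameter and 36 mm high (its bottom edge bevelled 3 mm, its shoulder rounded), brass cap on top 18 mm in diameter from 36 to 64 mm height; about 60 g; origin at the centre of its underside, z up. Stands loosely inside the tin at the start, out of place.
- bottle6: amber glass cologne bottle, one of seven alike: round body 44 mm in diameter and 36 mm high (its bottom edge bevelled 3 mm, its shoulder rounded), brass cap on top 18 mm in diameter from 36 to 64 mm height; about 60 g; origin at the centre of its underside, z up. Stands loosely inside the tin at the start, out of place.
- bottle7: amber glass cologne bottle, one of seven alike: round body 44 mm in diameter and 36 mm high (its bottom edge bevelled 3 mm, its shoulder rounded), brass cap on top 18 mm in diameter from 36 to 64 mm height; about 60 g; origin at the centre of its underside, z up. Stands loosely inside the tin at the start, out of place.
- key_dish: white ceramic key dish with keys, 80 mm across, 24 mm high; leave alone; origin under its centre
- eye_bowl: blue glass evil-eye bowl, 74 mm across, 42 mm high; leave alone; origin under its centre
- coin_box: aluminium coin box with a flap lid, 66 (x) by 48 (y) by 55 mm high; leave alone; origin under its centre
- candle: candle in a white and green ceramic pot, 66 mm across, 55 mm high (wick to 62 mm); leave alone; origin under its centre
- glasses_case: black sunglasses case, 157 (x) by 64 (y) by 46 mm high; leave alone; origin under its centre
- shoehorn: flat steel shoehorn, 222 mm long (x) by 38 mm, 6 mm high, lying on the table; leave alone; origin under it, 95 mm from its narrow end (-x) and 127 mm from its wide end (+x)
Mind the look-alikes: they are no part of the job. Leave any black, purple or turquoise look-alike of the bottle3 alone.

How it is judged:
By the outcome, as a careful person would: the job done as asked, in the order asked, and still so for the second after the job is handed in, with the robot touching nothing.
It also fails if it takes over 72 s, if anything falls off the work surface, if the arm or the gripper's body presses on something with over 40 N, if the wrist force passes 120 N, or if a joint passes its speed limit or range.

## Working session

There is one attempt and no reset: what is moved stays moved. The work goes in short steps, Python scripts to look and compute and a shell command to move; the robot and the scene stay as the last step left them, time stands still between calls to the robot, and variables do not carry over. Pictures are saved under pics/ and viewed, at most 10 in all, crops included, and the job is handed in when it is done.

```bash
ls; mkdir -p pics; cat > h.py <<'E'
import numpy as np, cv2
from bench import get_obs, snapshot, close_job
def save(n,f):
    s=snapshot(n); cv2.imwrite(f'pics/{f}.png',s['color']); np.savez(f'pics/{f}.npz',**{k:v for k,v in s.items()}); return s
def load(f): return dict(np.load(f'pics/{f}.npz'))
def pt(s,u,v,d=None,z=None):
    f=192/np.tan(np.radians(float(s['vertical_fov']))/2); E=s['extrinsics']; R,t=E[:3,:3],E[:3,3]
    r=np.array([(u-s['cx'])/f,(v-s['cy'])/f,1.])
    c=-R.T@t; w=R.T@r
    if z is not None: return c+w*(z-c[2])/w[2]
    if d is None: d=s['depth'][int(round(v)),int(round(u))]
    return c+w*d
def cloud(s):
    v,u=np.mgrid[:384,:512]; f=192/np.tan(np.radians(float(s['vertical_fov']))/2); E=s['extrinsics']
    d=s['depth']; P=np.stack([(u-s['cx'])/f*d,(v-s['cy'])/f*d,d],-1)
    return (P-E[:3,3])@E[:3,:3]
E
python3 - <<'E'
from h import *
for n in('top','side'):
    s=save(n,n+'0'); print(s['vertical_fov'],s['cx'],s['cy'],s['extrinsics'].round(3).tolist())
a=cv2.resize(load('top0')['color'],(800,600)); cv2.imwrite('pics/t.png',a)
a=cv2.resize(load('side0')['color'],(800,600)); cv2.imwrite('pics/s.png',a)
E
```

```text
pics
43.27110356989585 255.7380270874683 188.50764116082732 [[0.009, -1.0, 0.023, -0.05], [-0.99, -0.013, -0.143, 0.561], [0.143, -0.022, -0.989, 1.098], [0.0, 0.0, 0.0, 1.0]]
54.510206364352136 254.33616463761447 189.44643564506273 [[-0.902, -0.431, 0.014, 0.493], [-0.305, 0.617, -0.725, 0.213], [0.304, -0.659, -0.688, 0.894], [0.0, 0.0, 0.0, 1.0]]
```

View pics/t.png

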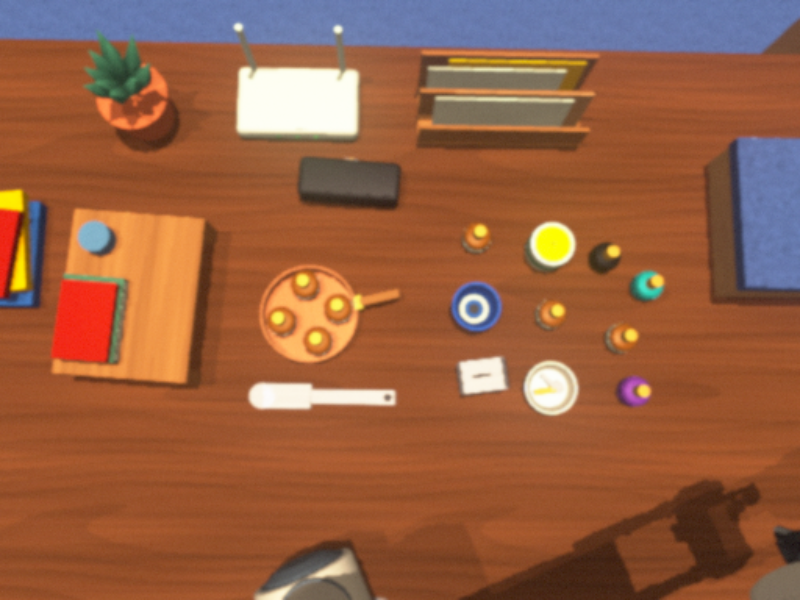

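View pics/s.png

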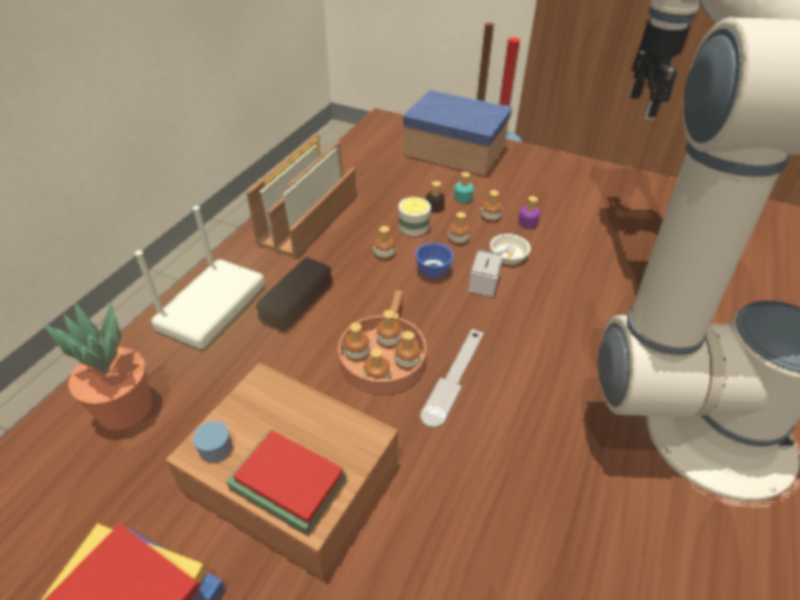

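Top view (800x600): the tin is at about (309,313), with its handle pointing right to (398,294). The loose amber bottles are at (477,235), (550,314) and (622,338). The ledge is at left, with its front edge running (205,220)-(187,383). The side view confirms three amber bottles outside the tin and four inside.

```bash
cat > m.py <<'E'
from h import *
def caps(s,cands,zmin=.05,zmax=.072,rad=.02):
    C=cloud(s).reshape(-1,3); C=C[(s['depth'].ravel()>0)]
    out=[]
    for c in cands:
        c=np.array(c[:2])
        for r in (rad,.015):
            m=(np.hypot(*(C[:,:2]-c).T)<r)&(C[:,2]>zmin)&(C[:,2]<zmax)
            if m.sum()<3: break
            p=C[m,:2]; c=(p.max(0)+p.min(0))/2
        out.append((*c.round(4),C[m,2].max().round(4) if m.any() else None,int(m.sum())))
    return out
E
python3 - <<'E'
from m import *
t=load('top0'); s=load('side0')
k=.64
px=dict(b1=(480,231),b2=(556,311),b3=(629,335),t1=(304,281),t2=(338,307),t3=(279,318),t4=(317,339),tur=(655,281),pur=(643,390),blk=(612,251))
c={n:pt(t,u*k,v*k,z=.064) for n,(u,v) in px.items()}
A=caps(t,c.values()); B=caps(s,c.values())
for n,a,b in zip(c,A,B): print(n,c[n].round(3),[float(x) for x in a],[float(x) if x is not None else x for x in b])
C=cloud(t); 
# tin rim: fit
P=C.reshape(-1,3); P=P[t['depth'].ravel()>0]
c0=pt(t,309*k,313*k,z=.03)[:2]
from scipy.optimize import least_squares
for S,nm in((t,'top'),(s,'side')):
    P=cloud(S).reshape(-1,3);P=P[S['depth'].ravel()>0]
    cc=c0
    for it in range(4):
        d=np.hypot(*(P[:,:2]-cc).T); m=(abs(d-.0715)<.012-.002*it)&(P[:,2]>.026)&(P[:,2]<.042)
        Q=P[m]; r=least_squares(lambda x:np.hypot(Q[:,0]-x[0],Q[:,1]-x[1])-.0715,cc,loss='soft_l1',f_scale=.002); cc=r.x
    print(nm,'tin',cc.round(4),m.sum(),np.median(Q[:,2]))
for u,v,z in [(362,302,.036),(398,294,.036),(205,220,.086),(187,383,.086),(76,210,.086),(53,375,.086),(474,307,.04),(552,245,.055),(551,387,.024),(482,376,.055),(350,181,.046),(395,397,.006),(250,396,.006),(310,384,.006),(312,408,.006),(300,205,.046),(399,207,.046)]:
    print((u,v),pt(t,u*k,v*k,z=z).round(3),pt(t,u*k,v*k).round(3))
E
```

```text
b1 [ 0.656 -0.163  0.064] [0.6572, -0.1618, 0.0673, 52.0] [0.6544, -0.1588, 0.066, 37.0]
b2 [ 0.536 -0.275  0.064] [0.538, -0.276, 0.0672, 56.0] [0.5352, -0.2752, 0.0661, 36.0]
b3 [ 0.502 -0.382  0.064] [0.5021, -0.3846, 0.0677, 60.0] [0.4995, -0.3846, 0.0663, 32.0]
t1 [0.576 0.098 0.064] [0.5772, 0.1002, 0.0697, 52.0] [0.5756, 0.101, 0.0712, 59.0]
t2 [0.538 0.047 0.064] [0.5425, 0.0509, 0.0716, 54.0] [0.5389, 0.0506, 0.0707, 51.0]
t3 [0.521 0.133 0.064] [0.5212, 0.1346, 0.0719, 55.0] [0.519, 0.1358, 0.0709, 62.0]
t4 [0.491 0.076 0.064] [0.4919, 0.0793, 0.0707, 52.0] [0.4892, 0.0812, 0.0711, 59.0]
tur [ 0.583 -0.424  0.064] [0.5841, -0.4256, 0.0694, 56.0] [0.5812, -0.4258, 0.0668, 26.0]
pur [ 0.422 -0.4    0.064] [0.4221, -0.3997, 0.0675, 61.0] [0.4191, -0.3974, 0.0656, 31.0]
blk [ 0.628 -0.361  0.064] [0.6284, -0.3613, 0.0677, 57.0] [0.6246, -0.3618, 0.0661, 28.0]
top tin [0.5328 0.0931] 333 0.0330773337964135
side tin [0.5303 0.0944] 336 0.032643899305996954
(362, 302) [0.55  0.013 0.036] [0.55  0.013 0.036]
(398, 294) [ 0.563 -0.042  0.036] [ 0.563 -0.042  0.035]
(205, 220) [0.661 0.242 0.086] [0.663 0.243 0.079]
(187, 383) [0.425 0.256 0.086] [0.425 0.261 0.068]
(76, 210) [0.673 0.429 0.086] [0.674 0.43  0.084]
(53, 375) [0.434 0.444 0.086] [ 0.437  0.482 -0.001]
(474, 307) [ 0.544 -0.156  0.04 ] [ 0.548 -0.16   0.011]
(552, 245) [ 0.638 -0.273  0.055] [ 0.638 -0.273  0.056]
(551, 387) [ 0.426 -0.274  0.024] [ 0.426 -0.278  0.006]
(482, 376) [ 0.44  -0.166  0.055] [ 0.44  -0.166  0.052]
(350, 181) [0.735 0.034 0.046] [0.736 0.034 0.044]
(395, 397) [ 0.409 -0.039  0.006] [ 0.409 -0.039  0.   ]
(250, 396) [0.408 0.181 0.006] [0.408 0.18  0.01 ]
(310, 384) [0.427 0.09  0.006] [0.427 0.091 0.004]
(312, 408) [0.391 0.086 0.006] [0.391 0.087 0.   ]
(300, 205) [0.696 0.109 0.046] [0.708 0.114 0.003]
(399, 207) [ 0.696 -0.042  0.046] [ 0.707 -0.043  0.002]
```

```bash
python3 -c "
from h import *
o=get_obs();print(o['orientation'],o['time'])"
python3 -m jog '[0.6,0.28,0.77,-0.04,0,0,0, 0.6,0.28,0.77,-0.04,0,0,0, 0.6,0.28,0.77,-0.04,0,0,0, 0.6,0.28,0.77,-0.04,0,0,0, 0.6,0.28,0.77,-0.04,0,0,0, 0.6,0.28,0.77,-0.04,0,0,0, 0.6,0.28,0.77,-0.04,0,0,0, 0.6,0.28,0.77,-0.04,0,0,0]' 30
python3 -c "
from h import *
o=get_obs();print(o)"
```

```text
[-8.91778486e-04  9.73228098e-01  2.29839622e-01 -1.50083637e-04] 0.1
time: 0.9
eef_pos: [0.405, -0.1592, 0.2114]
orientation: [-0.0, 0.973, 0.23, -0.0]
wrist_force: [0.6, -0.0, -0.1]
width: 0.0341
gripper_force: 0.0
{'time': 0.9, 'joints': array([-4.52766875e-01, -3.59592713e-01,  1.67718795e+00,  2.76733086e-05,
        1.82408319e+00,  6.54637259e-01]), 'qvel': array([ 1.13580525, -0.11131432,  0.12994249,  0.00299016, -0.02202672,
        1.12315181]), 'joint_efforts': array([ -6.2126483 , -27.13069439, -41.82024837,  -0.09824926,
         0.45355587,  -1.54253919]), 'eef_pos': array([ 0.40498746, -0.15919527,  0.21136483]), 'orientation': array([-3.74949451e-05,  9.73277526e-01,  2.29632000e-01, -2.47592407e-05]), 'wrist_force': array([ 0.60344469, -0.02784052, -0.10374331]), 'moment': array([ 0.02115862,  0.00877084, -0.02986545]), 'gripper_force': 0.0, 'width': 0.03405015293406582}
```

```bash

python3 -m jog '[0.6,0.155,0.28,-0.014,0,0,0, 0.6,0.155,0.28,-0.014,0,0,0, 0.6,0.155,0.28,-0.014,0,0,0, 0.6,0.155,0.28,-0.014,0,0,0, 0.6,0.155,0.28,-0.014,0,0,0, 0.6,0.155,0.28,-0.014,0,0,0, 0.6,0.155,0.28,-0.014,0,0,0]'
python3 -c "
from h import *
o=get_obs();print(o['eef_pos'])
s=save('wrist','w1');print(s['vertical_fov'],s['cx'],s['cy'],s['extrinsics'].round(3).tolist())
cv2.imwrite('pics/w.png',cv2.resize(s['color'],(800,600)))"
```

```text
time: 1.6
eef_pos: [0.5289, 0.0641, 0.1994]
orientation: [-0.0, 0.973, 0.231, -0.001]
wrist_force: [-0.7, -1.2, -0.5]
width: 0.0341
gripper_force: 0.0
[0.52885366 0.06412915 0.19939556]
65.70646984690485 257.85216423063963 191.01572366331953 [[0.449, -0.893, -0.0, -0.181], [-0.844, -0.425, 0.327, 0.441], [-0.292, -0.147, -0.945, 0.514], [0.0, 0.0, 0.0, 1.0]]
```

View pics/w.png

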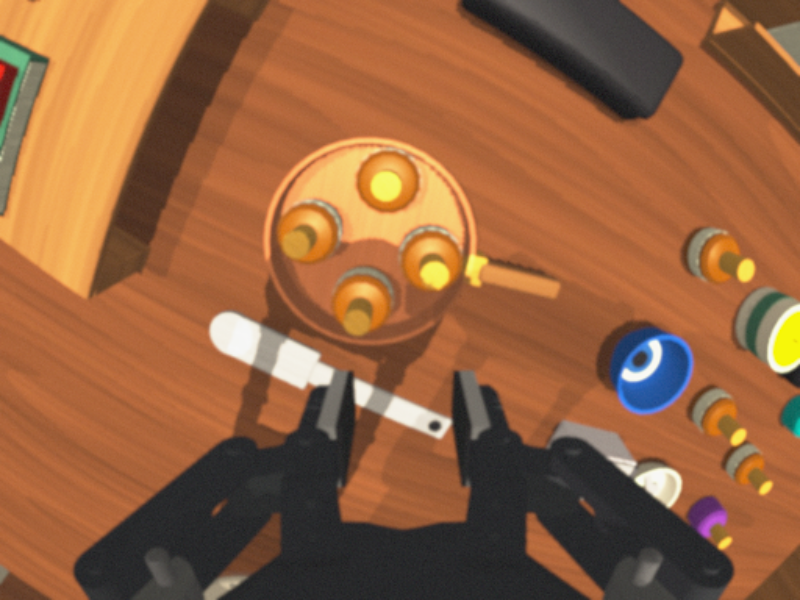

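The wrist view (800x600) shows the tin around (370,240), with bottle caps at (386,186), (298,242), (434,274) and (358,316). The handle reaches (558,288). I'll fit the tin and caps from this view's fisheye depth as the second measurement.

```bash
cat >> m.py <<'E'
from scipy.optimize import least_squares
def wcloud(s):
    v,u=np.mgrid[:384,:512]; f=192/np.tan(np.radians(float(s['vertical_fov']))/2); E=s['extrinsics']
    x,y=u-s['cx'],v-s['cy']; r=np.hypot(x,y)+1e-9; k=np.tan(r/f)/r; d=s['depth']
    return (np.stack([x*k*d,y*k*d,d],-1)-E[:3,3])@E[:3,:3]
def pts(s,w=False):
    P=(wcloud if w else cloud)(s).reshape(-1,3); return P[s['depth'].ravel()>0]
def tin(P,cc):
    for it in range(5):
        d=np.hypot(*(P[:,:2]-cc).T); m=(abs(d-.0715)<.012-.0018*it)&(P[:,2]>.028)&(P[:,2]<.042)
        Q=P[m]; cc=least_squares(lambda x:np.hypot(Q[:,0]-x[0],Q[:,1]-x[1])-.0715,cc,loss='soft_l1',f_scale=.002).x
    return cc
def cap(P,c,zlo=.055):
    c=np.array(c,float)
    for i in range(6):
        m=(np.hypot(*(P[:,:2]-c).T)<.022)&(P[:,2]>zlo)&(P[:,2]<.08); Q=P[m]
        zt=np.percentile(Q[:,2],90) if m.sum()>3 else 0
        Q=Q[Q[:,2]>zt-.004]
        if len(Q)<4: return c,0,0
        c=(Q[:,:2].max(0)+Q[:,:2].min(0))/2
    return c,zt,len(Q)
def meas(P,cands,t0=(.5315,.0937)):
    t=tin(P,np.array(t0)); print('tin',t.round(4))
    for n,c in cands.items():
        c,z,k=cap(P,c); r=c-t; print(n,c.round(4),round(float(z),4),k,'rel',(r*1000).round(1),'r %.1f a %.1f'%(np.hypot(*r)*1000,np.degrees(np.arctan2(r[1],r[0]))))
E
python3 - <<'E'
from m import *
C=dict(b1=(.656,-.160),b2=(.5366,-.2756),b3=(.501,-.3846),t1=(.5764,.1006),t2=(.5407,.0507),t3=(.52,.1352),t4=(.4905,.0802))
for n in('top0','side0','w1'):
    print(n); meas(pts(load(n),n[0]=='w'),C)
E
```

```text
top0
tin [0.533  0.0932]
b1 [ 0.6553 -0.1626] 0.0658 32 rel [ 122.4 -255.8] r 283.6 a -64.4
b2 [ 0.5375 -0.2761] 0.0668 31 rel [   4.6 -369.4] r 369.4 a -89.3
b3 [ 0.5041 -0.3842] 0.0664 28 rel [ -28.8 -477.5] r 478.3 a -93.5
t1 [0.5778 0.1008] 0.069 42 rel [44.9  7.6] r 45.5 a 9.6
t2 [0.5426 0.0508] 0.069 38 rel [  9.6 -42.4] r 43.5 a -77.2
t3 [0.522  0.1345] 0.0703 34 rel [-11.   41.3] r 42.7 a 104.9
t4 [0.4917 0.0793] 0.0696 40 rel [-41.2 -14. ] r 43.5 a -161.3
side0
tin [0.5304 0.0943]
b1 [ 0.6544 -0.1612] 0.0653 19 rel [ 124.  -255.5] r 284.0 a -64.1
b2 [ 0.5352 -0.2761] 0.0649 19 rel [   4.9 -370.4] r 370.5 a -89.2
b3 [ 0.5   -0.385] 0.0657 13 rel [ -30.3 -479.3] r 480.3 a -93.6
t1 [0.5756 0.1024] 0.0698 29 rel [45.3  8.1] r 46.0 a 10.2
t2 [0.5389 0.0506] 0.0699 25 rel [  8.5 -43.8] r 44.6 a -79.0
t3 [0.5194 0.1356] 0.0696 33 rel [-11.   41.2] r 42.7 a 104.9
t4 [0.49   0.0805] 0.0693 28 rel [-40.3 -13.9] r 42.6 a -161.0
w1
tin [0.5327 0.0922]
b1 [ 0.6552 -0.1636] 0.0649 127 rel [ 122.6 -255.8] r 283.6 a -64.4
b2 [ 0.537  -0.2772] 0.0648 80 rel [   4.4 -369.4] r 369.4 a -89.3
b3 [ 0.5016 -0.3852] 0.065 52 rel [ -31.1 -477.4] r 478.4 a -93.7
t1 [0.577 0.1  ] 0.0688 278 rel [44.3  7.8] r 45.0 a 10.0
t2 [0.5412 0.0489] 0.069 265 rel [  8.6 -43.2] r 44.1 a -78.8
t3 [0.5214 0.1338] 0.0687 251 rel [-11.3  41.6] r 43.1 a 105.2
t4 [0.4923 0.0787] 0.0686 229 rel [-40.4 -13.5] r 42.5 a -161.5
```

```bash

python3 -m jog '[0.6,-0.0466,0.0186,-0.06,0,0,0, 0.6,-0.0466,0.0186,-0.1375,0,0,0, 0.6,-0.0466,0.0186,-0.1375,0,0,0, 0.6,-0.0466,0.0186,-0.17,0,0,0, 0.6,-0.0466,0.0186,-0.195,0,0,0, 0.6,-0.0466,0.0186,-0.195,0,0,0, 1,-0.0466,0.0186,-0.195,0,0,0, 1,-0.0466,0.0186,-0.195,0,0,0]' 25
python3 -m jog '[1,0,0,0,0,0,0]'
python3 -c "
from h import *
o=get_obs();print(o['eef_pos'],o['width'],o['gripper_force'],o['wrist_force'])"
```

```text
time: 2.45
eef_pos: [0.4925, 0.0771, 0.0465]
orientation: [0.0, 0.973, 0.229, 0.001]
wrist_force: [0.2, -0.3, -0.5]
width: 0.0172
gripper_force: 25.6
time: 2.55
eef_pos: [0.4925, 0.0774, 0.0462]
orientation: [0.0, 0.973, 0.23, 0.001]
wrist_force: [0.8, 0.1, -0.5]
width: 0.0169
gripper_force: 25.6
[0.49254886 0.07742054 0.0462472 ] 0.016868419664427627 25.61347335577011 [ 0.7739603   0.07192579 -0.50307416]
```

```bash

python3 -m jog '[1,0,0,0.004,0,0,0, 1,-0.0075,0.0096,0.004,0,0,0, 1,-0.0075,0.0096,0.004,0,0,0, 1,-0.0075,0.0096,0,0,0,0, 1,-0.0075,0.0096,0,0,0,0, 0.6,-0.0075,0.0096,0,0,0,0, 0.6,-0.0075,0.0096,0,0,0,0]'
python3 -m jog '[0.6,0,0,0.03,0,0,0, 0.6,0,0,0.07,0,0,0]'
```

```text
time: 3.25
eef_pos: [0.4856, 0.0852, 0.0443]
orientation: [0.0, 0.973, 0.23, -0.0]
wrist_force: [-0.3, -0.6, 0.8]
width: 0.0342
gripper_force: 0.0
time: 3.45
eef_pos: [0.4842, 0.085, 0.0987]
orientation: [-0.0, 0.973, 0.23, -0.003]
wrist_force: [0.5, 0.0, 0.9]
width: 0.0341
gripper_force: 0.0
```

```bash

python3 -m jog '[0.6,0.0445,0.0618,0,0,0,0, 0.6,0.0445,0.0618,0,0,0,0, 0.6,0.0445,0.0618,-0.035,0,0,0, 0.6,0.0445,0.0618,-0.0704,0,0,0, 0.6,0.0445,0.0618,-0.0704,0,0,0, 0.6,0.0445,0.0618,-0.0704,0,0,0, 0.6,0.0445,0.0618,-0.0704,0,0,0, 1,0.0445,0.0618,-0.0704,0,0,0]' 25
python3 -m jog '[1,0,0,0,0,0,0,1,0,0,0,0,0,0,1,0,0,0,0,0,0]'
```

```text
time: 4.25
eef_pos: [0.5221, 0.1349, 0.046]
orientation: [0.0, 0.973, 0.23, 0.001]
wrist_force: [0.0, -0.3, -0.0]
width: 0.0208
gripper_force: 0.0
time: 4.55
eef_pos: [0.5221, 0.135, 0.046]
orientation: [0.0, 0.973, 0.23, 0.001]
wrist_force: [-0.2, 0.1, 6.1]
width: 0.0172
gripper_force: 24.6
```

```bash

python3 -m jog '[1,0,0,0.005,0,0,0, 1,-0.0246,-0.0078,0.005,0,0,0, 1,-0.0246,-0.0078,0.005,0,0,0, 1,-0.0246,-0.0078,0,0,0,0, 1,-0.0246,-0.0078,0,0,0,0, 0.6,-0.0246,-0.0078,0,0,0,0, 0.6,-0.0246,-0.0078,0,0,0,0]'
python3 -m jog '[0.6,0,0,0.03,0,0,0, 0.6,0,0,0.07,0,0,0]'
```

```text
time: 5.25
eef_pos: [0.5019, 0.1287, 0.0439]
orientation: [-0.0, 0.973, 0.23, -0.0]
wrist_force: [0.3, -0.2, 0.6]
width: 0.0345
gripper_force: 0.0
time: 5.45
eef_pos: [0.5003, 0.1284, 0.098]
orientation: [-0.0, 0.973, 0.23, -0.003]
wrist_force: [0.3, -0.9, -0.4]
width: 0.0341
gripper_force: 0.0
```

```bash

python3 -m jog '[0.6,0.0491,-0.0983,0,0,0,0, 0.6,0.0491,-0.0983,0,0,0,0, 0.6,0.0491,-0.0983,-0.035,0,0,0, 0.6,0.0491,-0.0983,-0.07,0,0,0, 0.6,0.0491,-0.0983,-0.07,0,0,0, 0.6,0.0491,-0.0983,-0.07,0,0,0, 0.6,0.0491,-0.0983,-0.07,0,0,0, 1,0.0491,-0.0983,-0.07,0,0,0]' 25
python3 -m jog '[1,0,0,0,0,0,0,1,0,0,0,0,0,0,1,0,0,0,0,0,0]'
```

```text
time: 6.25
eef_pos: [0.5419, 0.0503, 0.0462]
orientation: [0.0, 0.973, 0.23, 0.001]
wrist_force: [-0.3, 0.6, -0.2]
width: 0.0211
gripper_force: 0.0
time: 6.55
eef_pos: [0.5419, 0.0502, 0.0461]
orientation: [0.0, 0.973, 0.23, 0.002]
wrist_force: [0.4, -0.9, 6.1]
width: 0.0173
gripper_force: 24.7
```

```bash

python3 -m jog '[1,0,0,0.005,0,0,0, 1,0.0254,0.0093,0.005,0,0,0, 1,0.0254,0.0093,0.005,0,0,0, 1,0.0254,0.0093,0,0,0,0, 1,0.0254,0.0093,0,0,0,0, 0.6,0.0254,0.0093,0,0,0,0, 0.6,0.0254,0.0093,0,0,0,0]'
python3 -m jog '[0.6,0,0,0.03,0,0,0, 0.6,0,0,0.07,0,0,0, 0.6,0.116,-0.274,0.07,0,0,0, 0.6,0.116,-0.274,0.07,0,0,0, 0.6,0.116,-0.274,0.07,0,0,0, 0.6,0.116,-0.274,0.07,0,0,0, 0.6,0.116,-0.274,0.07,0,0,0, 0.6,0.116,-0.274,0.07,0,0,0]'
python3 - <<'E'
from m import *
for n in('top','side','wrist'): save(n,n+'1')
print(get_obs()['eef_pos'])
C=dict(b1=(.656,-.160),s10=(.577,.1006),s310=(.5622,.0576),s130=(.5024,.1288),s190=(.4865,.085))
for n in('top1','side1','wrist1'):
    print(n); meas(pts(load(n),n[0]=='w'),C)
E
```

```text
time: 7.25
eef_pos: [0.5606, 0.0572, 0.0439]
orientation: [-0.0, 0.973, 0.23, -0.0]
wrist_force: [0.1, -0.2, 0.1]
width: 0.034
gripper_force: 0.0
time: 8.05
eef_pos: [0.6538, -0.1668, 0.0982]
orientation: [0.0, 0.974, 0.227, -0.001]
wrist_force: [0.2, 0.5, 0.1]
width: 0.0343
gripper_force: 0.0
[ 0.65339642 -0.16139345  0.09939216]
top1
tin [0.5334 0.0932]
b1 [ 0.656 -0.16 ] 0.0 0 rel [ 122.6 -253.2] r 281.3 a -64.2
s10 [0.5779 0.1008] 0.0696 36 rel [44.5  7.7] r 45.1 a 9.8
s310 [0.5608 0.0579] 0.0702 43 rel [ 27.4 -35.2] r 44.6 a -52.1
s130 [0.5012 0.1291] 0.0697 36 rel [-32.1  35.9] r 48.2 a 131.8
s190 [0.4858 0.0858] 0.0698 38 rel [-47.5  -7.4] r 48.1 a -171.2
side1
tin [0.5306 0.0941]
b1 [ 0.655  -0.1608] 0.0649 20 rel [ 124.4 -254.9] r 283.7 a -64.0
s10 [0.5756 0.1021] 0.0695 32 rel [45.   7.9] r 45.7 a 10.0
s310 [0.5587 0.0564] 0.0685 33 rel [ 28.1 -37.7] r 47.0 a -53.3
s130 [0.499  0.1292] 0.0691 35 rel [-31.6  35. ] r 47.2 a 132.1
s190 [0.4834 0.088 ] 0.0692 32 rel [-47.2  -6.1] r 47.6 a -172.7
wrist1
tin [0.5331 0.0917]
b1 [ 0.6561 -0.1634] 0.0646 547 rel [ 123.  -255.1] r 283.2 a -64.3
s10 [0.577  0.1006] 0.0 0 rel [43.9  8.9] r 44.8 a 11.4
s310 [0.562  0.0494] 0.06 46 rel [ 29.  -42.3] r 51.3 a -55.6
s130 [0.5024 0.1288] 0.0 0 rel [-30.7  37.1] r 48.1 a 129.6
s190 [0.4865 0.085 ] 0.0 0 rel [-46.6  -6.7] r 47.0 a -171.8
```

```bash

python3 -m jog '[0.6,0.0026,-0.002,0,0,0,0, 0.6,0.0026,-0.002,-0.04,0,0,0, 0.6,0.0026,-0.002,-0.0742,0,0,0, 0.6,0.0026,-0.002,-0.0742,0,0,0, 0.6,0.0026,-0.002,-0.0742,0,0,0, 1,0.0026,-0.002,-0.0742,0,0,0, 1,0.0026,-0.002,-0.0742,0,0,0, 1,0.0026,-0.002,-0.0742,0,0,0]' 30
python3 -m jog '[1,0,0,0,0,0,0]'
```

```text
time: 9.0
eef_pos: [0.6572, -0.1634, 0.0436]
orientation: [0.001, 0.973, 0.23, 0.002]
wrist_force: [-0.4, 1.7, 6.9]
width: 0.0167
gripper_force: 31.2
time: 9.1
eef_pos: [0.6573, -0.1634, 0.0436]
orientation: [0.001, 0.973, 0.23, 0.002]
wrist_force: [-0.6, 2.1, 6.0]
width: 0.0165
gripper_force: 31.3
```

```bash

python3 -m jog '[1,0,0,0.06,0,0,0, 1,-0.02,0.06,0.12,0,0,0, 1,-0.04,0.11,0.125,0,0,0, 1,-0.06,0.165,0.125,0,0,0, 1,-0.08,0.22,0.125,0,0,0, 1,-0.1,0.28,0.125,0,0,0, 1,-0.118,0.33,0.125,0,0,0, 1,-0.134,0.3753,0.125,0,0,0]'
python3 -m jog '[1,0,0,0,0,0,0,1,0,0,0,0,0,0]'; python3 -m jog '[1,0,0,0,0,0,0]'
```

```text
time: 9.9
eef_pos: [0.5478, 0.139, 0.1414]
orientation: [-0.0, 0.973, 0.23, 0.0]
wrist_force: [0.4, -0.1, 0.0]
width: 0.0165
gripper_force: 30.7
time: 10.1
eef_pos: [0.5487, 0.1374, 0.1413]
orientation: [0.0, 0.973, 0.231, 0.0]
wrist_force: [0.4, -0.9, 0.1]
width: 0.0163
gripper_force: 30.7
time: 10.2
eef_pos: [0.5492, 0.1359, 0.141]
orientation: [0.0, 0.973, 0.229, 0.0]
wrist_force: [-1.3, -0.1, -0.2]
width: 0.0166
gripper_force: 30.7
```

```bash

python3 -m jog '[1,0,0,-0.04,0,0,0, 1,0,0,-0.07,0,0,0, 1,0,0,-0.085,0,0,0, 1,0,0,-0.1,0,0,0, 1,0,0,-0.112,0,0,0, 1,0,0,-0.118,0,0,0, 1,0,0,-0.12,0,0,0, 1,0,0,-0.12,0,0,0]'
python3 -m jog '[1,0,0,0,0,0,0]'
```

```text
time: 11.0
eef_pos: [0.5497, 0.1368, 0.0477]
orientation: [0.0, 0.973, 0.23, 0.001]
wrist_force: [-5.1, -1.3, 7.6]
width: 0.0166
gripper_force: 31.5
time: 11.1
eef_pos: [0.5497, 0.1368, 0.0477]
orientation: [0.0, 0.973, 0.23, 0.001]
wrist_force: [-3.7, -1.5, 7.5]
width: 0.017
gripper_force: 31.5
```

```bash

python3 -m jog '[0.6,0,0,0,0,0,0, 0.6,0,0,0,0,0,0, 0.6,0,0,0,0,0,0, 0.6,0,0,0.035,0,0,0, 0.6,0,0,0.07,0,0,0]'
python3 -m jog '[0.6,-0.014,-0.517,0,0,0,0, 0.6,-0.014,-0.517,0,0,0,0, 0.6,-0.014,-0.517,0,0,0,0, 0.6,-0.014,-0.517,0,0,0,0, 0.6,-0.014,-0.517,0,0,0,0, 0.6,-0.014,-0.517,0,0,0,0, 0.6,-0.014,-0.517,0,0,0,0, 0.6,-0.014,-0.517,0,0,0,0]'
python3 -m jog '[0.6,0,-0.03,0,0,0,0, 0.6,0,-0.03,0,0,0,0]'
python3 - <<'E'
from m import *
for n in('top','side','wrist'): save(n,n+'2')
print(get_obs()['eef_pos'])
C=dict(b2=(.537,-.276),s10=(.577,.1006),s310=(.5612,.0576),s130=(.501,.1288),s190=(.4855,.085),s71=(.5485,.137))
for n in('top2','side2','wrist2'):
    print(n); meas(pts(load(n),n[0]=='w'),C)
E
```

```text
time: 11.6
eef_pos: [0.548, 0.1367, 0.1001]
orientation: [-0.0, 0.973, 0.23, -0.002]
wrist_force: [0.5, 0.4, 0.7]
width: 0.0341
gripper_force: 0.0
time: 12.4
eef_pos: [0.5377, -0.2651, 0.1009]
orientation: [0.0, 0.973, 0.23, 0.0]
wrist_force: [0.6, 0.5, -0.6]
width: 0.0345
gripper_force: 0.0
time: 12.6
eef_pos: [0.5372, -0.2906, 0.1002]
orientation: [0.0, 0.974, 0.228, -0.0]
wrist_force: [0.2, 0.5, -0.9]
width: 0.034
gripper_force: 0.0
[ 0.53808283 -0.28625947  0.10059969]
top2
tin [0.5333 0.093 ]
b2 [ 0.537 -0.276] 0.0 0 rel [   3.7 -369. ] r 369.0 a -89.4
s10 [0.5777 0.1009] 0.07 36 rel [44.4  7.9] r 45.1 a 10.1
s310 [0.5612 0.057 ] 0.0695 39 rel [ 27.9 -36. ] r 45.6 a -52.2
s130 [0.5025 0.1293] 0.0695 34 rel [-30.8  36.3] r 47.6 a 130.3
s190 [0.486  0.0859] 0.07 41 rel [-47.3  -7.1] r 47.9 a -171.5
s71 [0.5495 0.1378] 0.0698 38 rel [16.2 44.8] r 47.6 a 70.1
side2
tin [0.5307 0.094 ]
b2 [ 0.5347 -0.2764] 0.0652 19 rel [   4.  -370.5] r 370.5 a -89.4
s10 [0.5757 0.1023] 0.069 31 rel [45.   8.2] r 45.7 a 10.4
s310 [0.5588 0.058 ] 0.0695 30 rel [ 28.1 -36. ] r 45.6 a -52.1
s130 [0.4986 0.1283] 0.0694 34 rel [-32.2  34.2] r 47.0 a 133.2
s190 [0.483  0.0873] 0.0695 30 rel [-47.7  -6.7] r 48.2 a -172.0
s71 [0.5468 0.1385] 0.069 33 rel [16.1 44.5] r 47.3 a 70.2
wrist2
tin [0.5315 0.0937]
b2 [ 0.5374 -0.2773] 0.0646 539 rel [   5.9 -371. ] r 371.1 a -89.1
s10 [0.577  0.1006] 0.0 0 rel [45.5  6.9] r 46.0 a 8.6
s310 [0.5612 0.0576] 0.0 0 rel [ 29.7 -36.1] r 46.7 a -50.6
s130 [0.501  0.1288] 0.0 0 rel [-30.5  35.1] r 46.5 a 131.0
s190 [0.4855 0.085 ] 0.0 0 rel [-46.   -8.7] r 46.8 a -169.3
s71 [0.5485 0.137 ] 0.0 0 rel [17.  43.3] r 46.5 a 68.6
```

```bash

python3 -m jog '[0.6,-0.0005,0.0128,0,0,0,0, 0.6,-0.0005,0.0128,-0.04,0,0,0, 0.6,-0.0005,0.0128,-0.0763,0,0,0, 0.6,-0.0005,0.0128,-0.0763,0,0,0, 0.6,-0.0005,0.0128,-0.0763,0,0,0, 1,-0.0005,0.0128,-0.0763,0,0,0, 1,-0.0005,0.0128,-0.0763,0,0,0, 1,-0.0005,0.0128,-0.0763,0,0,0]' 30
python3 -m jog '[1,0,0,0,0,0,0]'
```

```text
time: 13.55
eef_pos: [0.5387, -0.2768, 0.0421]
orientation: [0.001, 0.973, 0.23, 0.001]
wrist_force: [-0.4, 1.9, 5.8]
width: 0.017
gripper_force: 29.8
time: 13.65
eef_pos: [0.5386, -0.2768, 0.0421]
orientation: [0.001, 0.973, 0.23, 0.001]
wrist_force: [-0.5, 1.5, 6.0]
width: 0.0168
gripper_force: 29.8
```

```bash

python3 -m jog '[1,0,0,0.06,0,0,0, 1,0,0.02,0.12,0,0,0, 1,-0.005,0.08,0.125,0,0,0, 1,-0.01,0.14,0.125,0,0,0, 1,-0.015,0.2,0.125,0,0,0, 1,-0.02,0.26,0.125,0,0,0, 1,-0.025,0.32,0.125,0,0,0, 1,-0.0269,0.37,0.125,0,0,0]'
python3 -m jog '[1,0,0.0386,0,0,0,0,1,0,0.0386,0,0,0,0,1,0,0.0386,0,0,0,0]'
python3 -c "
from h import *
print(get_obs()['eef_pos'])"
```

```text
time: 14.45
eef_pos: [0.5156, 0.0214, 0.1404]
orientation: [-0.0, 0.973, 0.23, 0.0]
wrist_force: [0.3, -0.4, -0.4]
width: 0.0168
gripper_force: 29.6
time: 14.75
eef_pos: [0.5161, 0.0504, 0.1401]
orientation: [0.0, 0.973, 0.231, 0.0]
wrist_force: [0.4, -0.3, -0.2]
width: 0.0167
gripper_force: 29.6
[0.51610727 0.05038058 0.14008413]
```

```bash

python3 -m jog '[1,0,0,-0.04,0,0,0, 1,0,0,-0.07,0,0,0, 1,0,0,-0.085,0,0,0, 1,0,0,-0.1,0,0,0, 1,0,0,-0.112,0,0,0, 1,0,0,-0.118,0,0,0, 1,0,0,-0.12,0,0,0, 1,0,0,-0.12,0,0,0]'
python3 -m jog '[1,0,0,0,0,0,0]'
```

```text
time: 15.55
eef_pos: [0.5167, 0.0498, 0.0463]
orientation: [0.0, 0.973, 0.23, 0.001]
wrist_force: [-4.2, -0.7, 8.2]
width: 0.017
gripper_force: 30.9
time: 15.65
eef_pos: [0.5167, 0.0498, 0.0463]
orientation: [0.0, 0.973, 0.23, 0.001]
wrist_force: [-4.5, -0.0, 7.8]
width: 0.0166
gripper_force: 30.9
```

```bash

python3 -m jog '[0.6,0,0,0,0,0,0, 0.6,0,0,0,0,0,0, 0.6,0,0,0,0,0,0, 0.6,0,0,0.035,0,0,0, 0.6,0,0,0.07,0,0,0]'
python3 -m jog '[0.6,-0.01,-0.06,0,0,0,0, 0.6,-0.01,-0.12,0,0,0,0, 0.6,-0.01,-0.18,0,0,0,0, 0.6,-0.01,-0.24,0,0,0,0, 0.6,-0.01,-0.3,0,0,0,0, 0.6,-0.01,-0.36,0,0,0,0, 0.6,-0.01,-0.42,0,0,0,0, 0.6,-0.0166,-0.48,0,0,0,0]'
python3 -m jog '[0.6,0,-0.0639,0,0,0,0, 0.6,0,-0.0639,0,0,0,0, 0.6,0,-0.0639,0,0,0,0]'
python3 - <<'E'
from m import *
for n in('top','side','wrist'): save(n,n+'3')
print(get_obs()['eef_pos'])
C=dict(b3=(.5025,-.385),s10=(.577,.1006),s310=(.5612,.0576),s130=(.501,.1288),s190=(.4855,.085),s71=(.5485,.137),s248=(.516,.05))
for n in('top3','side3','wrist3'):
    print(n); meas(pts(load(n),n[0]=='w'),C)
E
```

```text
time: 16.15
eef_pos: [0.5153, 0.0501, 0.0992]
orientation: [-0.0, 0.973, 0.23, -0.001]
wrist_force: [0.7, 0.2, 0.2]
width: 0.0342
gripper_force: 0.0
time: 16.95
eef_pos: [0.5028, -0.3358, 0.0996]
orientation: [-0.0, 0.973, 0.23, 0.0]
wrist_force: [1.0, 0.4, 0.9]
width: 0.034
gripper_force: 0.0
time: 17.25
eef_pos: [0.5022, -0.3861, 0.0988]
orientation: [-0.001, 0.973, 0.229, -0.0]
wrist_force: [0.4, -0.0, 1.3]
width: 0.0343
gripper_force: 0.0
[ 0.5032004  -0.38386388  0.09991427]
top3
tin [0.5333 0.0931]
b3 [ 0.5025 -0.385 ] 0.0 0 rel [ -30.8 -478.1] r 479.1 a -93.7
s10 [0.5776 0.1008] 0.0701 32 rel [44.3  7.7] r 44.9 a 9.9
s310 [0.5607 0.057 ] 0.0703 30 rel [ 27.4 -36.2] r 45.4 a -52.9
s130 [0.5025 0.1282] 0.0692 37 rel [-30.8  35. ] r 46.7 a 131.3
s190 [0.4849 0.0858] 0.0702 33 rel [-48.5  -7.4] r 49.0 a -171.4
s71 [0.5493 0.1378] 0.0706 36 rel [15.9 44.6] r 47.4 a 70.3
s248 [0.5173 0.0503] 0.0699 36 rel [-16.1 -42.8] r 45.7 a -110.6
side3
tin [0.5307 0.0938]
b3 [ 0.5001 -0.3846] 0.0662 15 rel [ -30.6 -478.5] r 479.4 a -93.7
s10 [0.576  0.1023] 0.0695 29 rel [45.3  8.4] r 46.0 a 10.5
s310 [0.5592 0.0575] 0.0691 30 rel [ 28.5 -36.3] r 46.2 a -51.8
s130 [0.4993 0.1287] 0.0686 36 rel [-31.4  34.8] r 46.9 a 132.0
s190 [0.4832 0.086 ] 0.0689 32 rel [-47.5  -7.9] r 48.2 a -170.6
s71 [0.5465 0.138 ] 0.069 36 rel [15.8 44.2] r 46.9 a 70.3
s248 [0.5133 0.0505] 0.069 28 rel [-17.4 -43.4] r 46.7 a -111.8
wrist3
tin [0.5315 0.0937]
b3 [ 0.5022 -0.3854] 0.0645 539 rel [ -29.3 -479.1] r 480.0 a -93.5
s10 [0.577  0.1006] 0.0 0 rel [45.5  6.9] r 46.0 a 8.6
s310 [0.5612 0.0576] 0.0 0 rel [ 29.7 -36.1] r 46.7 a -50.6
s130 [0.501  0.1288] 0.0 0 rel [-30.5  35.1] r 46.5 a 131.0
s190 [0.4855 0.085 ] 0.0 0 rel [-46.   -8.7] r 46.8 a -169.3
s71 [0.5485 0.137 ] 0.0 0 rel [17.  43.3] r 46.5 a 68.6
s248 [0.516 0.05 ] 0.0 0 rel [-15.5 -43.7] r 46.4 a -109.5
```

```bash

python3 -m jog '[0.6,0,-0.0005,-0.04,0,0,0, 0.6,0,-0.0005,-0.075,0,0,0, 0.6,0,-0.0005,-0.075,0,0,0, 0.6,0,-0.0005,-0.075,0,0,0, 1,0,-0.0005,-0.075,0,0,0, 1,0,-0.0005,-0.075,0,0,0, 1,0,-0.0005,-0.075,0,0,0, 1,0,-0.0005,-0.075,0,0,0]' 30
python3 -m jog '[1,0,0,0.06,0,0,0, 1,0,0.02,0.12,0,0,0, 1,0,0.08,0.125,0,0,0, 1,0.0075,0.14,0.125,0,0,0, 1,0.015,0.2,0.125,0,0,0, 1,0.0225,0.26,0.125,0,0,0, 1,0.03,0.32,0.125,0,0,0, 1,0.0369,0.38,0.125,0,0,0]'
python3 -m jog '[1,0,0.06,0,0,0,0, 1,0,0.12,0,0,0,0, 1,0,0.17,0,0,0,0, 1,0,0.2185,0,0,0,0, 1,0,0.2185,0,0,0,0, 1,0,0.2185,0,0,0,0]'
python3 -c "
from h import *
print(get_obs()['eef_pos'])"
```

```text
time: 18.2
eef_pos: [0.5038, -0.3859, 0.0422]
orientation: [0.001, 0.973, 0.23, 0.001]
wrist_force: [0.0, 1.9, 5.9]
width: 0.0168
gripper_force: 31.6
time: 19.0
eef_pos: [0.5323, -0.0797, 0.1403]
orientation: [0.0, 0.973, 0.23, 0.0]
wrist_force: [0.6, -0.2, -0.7]
width: 0.0169
gripper_force: 31.1
time: 19.6
eef_pos: [0.5323, 0.0939, 0.14]
orientation: [0.0, 0.973, 0.231, 0.0]
wrist_force: [-0.4, -0.0, -0.9]
width: 0.0168
gripper_force: 31.1
[0.53228076 0.09394287 0.14002305]
```

```bash

python3 -m jog '[1,-0.001,-0.0005,-0.04,0,0,0, 1,-0.001,-0.0005,-0.07,0,0,0, 1,-0.001,-0.0005,-0.085,0,0,0, 1,-0.001,-0.0005,-0.1,0,0,0, 1,-0.001,-0.0005,-0.112,0,0,0, 1,-0.001,-0.0005,-0.118,0,0,0, 1,-0.001,-0.0005,-0.12,0,0,0, 1,-0.001,-0.0005,-0.12,0,0,0]'
python3 -m jog '[1,0,0,0,0,0,0]'
```

```text
time: 20.4
eef_pos: [0.5323, 0.093, 0.0463]
orientation: [0.0, 0.973, 0.23, 0.001]
wrist_force: [-3.9, -1.4, 6.6]
width: 0.017
gripper_force: 31.7
time: 20.5
eef_pos: [0.5323, 0.093, 0.0463]
orientation: [0.0, 0.973, 0.23, 0.001]
wrist_force: [-3.5, -1.1, 7.8]
width: 0.0165
gripper_force: 31.7
```

```bash

python3 -m jog '[0.6,0,0,0,0,0,0, 0.6,0,0,0,0,0,0, 0.6,0,0,0,0,0,0, 0.6,0,0,0.035,0,0,0, 0.6,0,0,0.07,0,0,0]'
python3 -m jog '[0.55,0.0365,-0.1565,0,0,0,1, 0.55,0.0365,-0.1565,0,0,0,1, 0.55,0.0365,-0.1565,0,0,0,1, 0.55,0.0365,-0.1565,0,0,0,1, 0.55,0.0365,-0.1565,0,0,0,1, 0.55,0.0365,-0.1565,0,0,0,1, 0.55,0.0365,-0.1565,0,0,0,1]'
python3 -m jog '[0.55,0,0,0,0,0,0.27, 0.55,0,0,0,0,0,0.27, 0.55,0,0,0,0,0,0.27, 0.55,0,0,0,0,0,0.27]'
python3 - <<'E'
from m import *
for n in('top','side','wrist'): save(n,n+'4')
print(get_obs()['eef_pos'],get_obs()['orientation'],get_obs()['joints'])
C=dict(c=(.532,.0934),s10=(.577,.1006),s310=(.5612,.0576),s130=(.501,.1288),s190=(.4855,.085),s71=(.5485,.137),s248=(.516,.05))
for n in('top4','side4'):
    print(n); meas(pts(load(n)),C)
P=pts(load('wrist4'),True)
m=(abs(P[:,2]-.035)<.006)&(np.hypot(P[:,0]-.562,P[:,1]+.03)<.035); Q=P[m]
u,s,v=np.linalg.svd(Q[:,:2]-Q[:,:2].mean(0),full_matrices=False); print('handle',Q.mean(0),len(Q),v[0],np.degrees(np.arctan2(*v[0][::-1])),Q[:,1].min(),Q[:,1].max())
cv2.imwrite('pics/w4.png',np.hstack([cv2.resize(load('wrist4')['color'],(400,300)),cv2.resize(load('top4')['color'][90:282,80:336],(400,300))]))
E
```

```text
time: 21.0
eef_pos: [0.5307, 0.0928, 0.0992]
orientation: [-0.0, 0.973, 0.23, -0.001]
wrist_force: [1.0, 1.1, -0.4]
width: 0.0342
gripper_force: 0.0
time: 21.7
eef_pos: [0.5608, -0.0324, 0.0996]
orientation: [-0.0, 0.734, 0.68, -0.0]
wrist_force: [0.6, -0.2, 0.1]
width: 0.0385
gripper_force: 0.0
time: 22.1
eef_pos: [0.5607, -0.0322, 0.0997]
orientation: [-0.0, 0.634, 0.773, -0.0]
wrist_force: [-0.4, 0.5, 0.3]
width: 0.0384
gripper_force: 0.0
[ 0.56076757 -0.03221478  0.09981643] [ 8.24747662e-06  6.33464925e-01  7.73771406e-01 -3.28479622e-05] [-1.17913938e-01  2.42228735e-03  1.55475047e+00 -6.42573120e-05
  1.58444134e+00 -3.16665105e-01]
top4
tin [0.5333 0.0928]
c [0.5305 0.094 ] 0.0693 38 rel [-2.9  1.2] r 3.1 a 157.8
s10 [0.5779 0.1009] 0.0693 36 rel [44.6  8.1] r 45.3 a 10.3
s310 [0.5612 0.0576] 0.0 0 rel [ 27.9 -35.2] r 44.9 a -51.7
s130 [0.5015 0.128 ] 0.0705 30 rel [-31.9  35.1] r 47.4 a 132.2
s190 [0.4861 0.0858] 0.0699 38 rel [-47.3  -7.1] r 47.8 a -171.5
s71 [0.5496 0.1377] 0.0691 36 rel [16.3 44.9] r 47.8 a 70.1
s248 [0.516 0.05 ] 0.0 0 rel [-17.3 -42.8] r 46.2 a -112.0
side4
tin [0.5307 0.0938]
c [0.5282 0.0935] 0.0695 32 rel [-2.5 -0.3] r 2.5 a -173.4
s10 [0.576  0.1019] 0.0691 31 rel [45.3  8.1] r 46.0 a 10.2
s310 [0.5592 0.057 ] 0.0693 30 rel [ 28.6 -36.8] r 46.6 a -52.2
s130 [0.4994 0.1295] 0.0693 34 rel [-31.3  35.8] r 47.5 a 131.2
s190 [0.4829 0.087 ] 0.0694 31 rel [-47.8  -6.8] r 48.3 a -171.9
s71 [0.5468 0.1375] 0.0693 35 rel [16.1 43.8] r 46.6 a 69.8
s248 [0.5129 0.052 ] 0.0694 26 rel [-17.8 -41.7] r 45.4 a -113.1
handle [ 0.55855773 -0.01853753  0.03573025] 1137 [ 0.23355429 -0.97234376] -76.49358168214607 -0.04394613293012502 0.004714874461315203
```

View pics/w4.png

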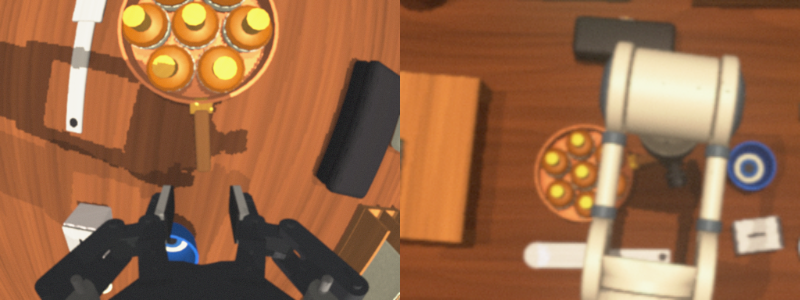

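The left half (wrist view) shows all seven bottles close-packed in the tin, and the handle running from (203,105) to (203,168), between the open fingers. In the top view the arm covers part of the tin. The caps I could measure stand at about 69 mm, so those bottles are seated.

```bash

python3 -m jog '[0.55,0.0012,0,-0.055,0,0,0.035, 0.55,0.0012,0,-0.095,0,0,0.035, 0.55,0.0012,0,-0.1085,0,0,0.035, 0.55,0.0012,0,-0.1085,0,0,0.035, 0.55,0.0012,0,-0.1085,0,0,0.035, 0.55,0.0012,0,-0.1085,0,0,0.035, 1,0.0012,0,-0.1085,0,0,0.035, 1,0.0012,0,-0.1085,0,0,0.035]' 40
python3 -m jog '[1,0,0,0,0,0,0, 1,0,0,0,0,0,0, 1,0,0,0,0,0,0]'
python3 - <<'E'
from m import *
o=get_obs();print(o['eef_pos'],o['orientation'],o['wrist_force'],o['width'],o['gripper_force'])
# ledge: front edge line from top & wrist clouds
for n,w in(('top4',0),('wrist4',1),('w1',1),('side4',0)):
    P=pts(load(n),w); Q=P[(abs(P[:,2]-.086)<.006)&(P[:,0]>.44)&(P[:,0]<.65)&(P[:,1]>.2)&(P[:,1]<.32)]
    xs=[];ys=[]
    for x in np.arange(.45,.65,.01):
        q=Q[abs(Q[:,0]-x)<.005]
        if len(q)>8: xs.append(x); ys.append(np.percentile(q[:,1],1))
    if len(xs)>4: print(n,np.polyfit(xs,ys,1),np.median(Q[:,2]))
    Q=P[(abs(P[:,2]-.086)<.006)&(P[:,1]>.27)&(P[:,1]<.42)&(P[:,0]>.38)&(P[:,0]<.72)]
    if len(Q): print('  side edges', [(round(y,2),np.percentile(Q[abs(Q[:,1]-y)<.008,0],[1,99]).round(3)) for y in(.29,.33,.37) if (abs(Q[:,1]-y)<.008).sum()>20])
E
```

```text
time: 23.05
eef_pos: [0.5625, -0.0324, 0.0146]
orientation: [0.001, 0.618, 0.786, 0.001]
wrist_force: [-0.2, 1.7, 6.9]
width: 0.0129
gripper_force: 42.7
time: 23.35
eef_pos: [0.5625, -0.0323, 0.0147]
orientation: [0.001, 0.618, 0.786, 0.001]
wrist_force: [-1.7, 0.4, 6.1]
width: 0.0126
gripper_force: 42.4
[ 0.56254446 -0.03234376  0.01471567] [1.02771619e-03 6.18371758e-01 7.85884842e-01 5.72765930e-04] [-1.73981605  0.41636903  6.09390246] 0.012605635157911469 42.437676787376404
top4 [-0.06739797  0.28839592] 0.0854513359697459
  side edges [(0.29, array([0.429, 0.665])), (0.33, array([0.433, 0.667])), (0.37, array([0.433, 0.671]))]
w1 [-0.06695515  0.28602641] 0.08583090304045704
  side edges [(0.29, array([0.43 , 0.622])), (0.33, array([0.433, 0.614])), (0.37, array([0.572, 0.608]))]
side4 [-0.06495385  0.2880901 ] 0.08629913462397475
  side edges [(0.29, array([0.426, 0.662])), (0.33, array([0.429, 0.664])), (0.37, array([0.43 , 0.669]))]
```

```bash
python3 - <<'E'
import numpy as np
c0=np.array([.5333,.093]);c1=np.array([.5499,.3323]);r=.1287;a0=np.radians(-76.9);rot=-17.0
P=lambda t,d: c0+(c1-c0)*t+r*np.array([np.cos(a0+np.radians(d)),np.sin(a0+np.radians(d))])
ts=np.array([.5,1.5,2.5,3.5,4.5,5.5,6.5,7.5,8.5,9.5,10.5,11.5,12])/12
p0=P(0,0);ds=[]
for i,t in enumerate(ts):
    d=rot*min(1,(i+1)/8); ds.append(d)
    base=p0 if i<8 else P(ts[7],ds[7]); db=0 if i<8 else ds[7]
    print(i,((P(t,d)-base)/.8).round(4),round((d-db)/60,4))
E
```

```text
0 [-0.005   0.0112] -0.0354
1 [-0.0091  0.0351] -0.0708
2 [-0.0133  0.0592] -0.1062
3 [-0.0175  0.0836] -0.1417
4 [-0.0217  0.1081] -0.1771
5 [-0.026   0.1329] -0.2125
6 [-0.0302  0.1579] -0.2479
7 [-0.0344  0.1831] -0.2833
8 [0.0017 0.0249] 0.0
9 [0.0035 0.0499] 0.0
10 [0.0052 0.0748] 0.0
11 [0.0069 0.0997] 0.0
12 [0.0078 0.1122] 0.0
```

```bash

python3 -m jog '[1,-0.005,0.0112,0,0,0,-0.035, 1,-0.009,0.0351,0,0,0,-0.07, 1,-0.0133,0.0592,0,0,0,-0.106, 1,-0.0175,0.0836,0,0,0,-0.142, 1,-0.0217,0.108,0,0,0,-0.177, 1,-0.026,0.133,0,0,0,-0.2125, 1,-0.0302,0.158,0,0,0,-0.248, 1,-0.0344,0.183,0,0,0,-0.283]'
python3 -m jog '[1,0,0,0,0,0,0]'
python3 - <<'E'
from m import *
for n in('side','wrist'): save(n,n+'5')
print(get_obs()['eef_pos'],get_obs()['wrist_force'])
for n in('side5','wrist5'):
    P=pts(load(n),n[0]=='w'); print(n,tin(P,np.array([.5437,.2426])),len(P))
cv2.imwrite('pics/w5.png',np.hstack([cv2.resize(load('wrist5')['color'],(400,300)),cv2.resize(load('side5')['color'][150:342,80:336],(400,300))]))
E
```

```text
time: 24.15
eef_pos: [0.5352, 0.1121, 0.0147]
orientation: [0.003, 0.729, 0.685, -0.001]
wrist_force: [-0.4, -9.8, 6.9]
width: 0.0129
gripper_force: 42.5
time: 24.25
eef_pos: [0.5349, 0.1155, 0.0147]
orientation: [0.001, 0.728, 0.686, 0.001]
wrist_force: [-0.5, 1.2, 5.4]
width: 0.0129
gripper_force: 42.4
[0.53501361 0.11549234 0.01466581] [-0.55688067  2.82172184  5.49231769]
side5 [0.54161078 0.24525817] 195773
wrist5 [0.54295072 0.24428705] 195841
```

View pics/w5.png

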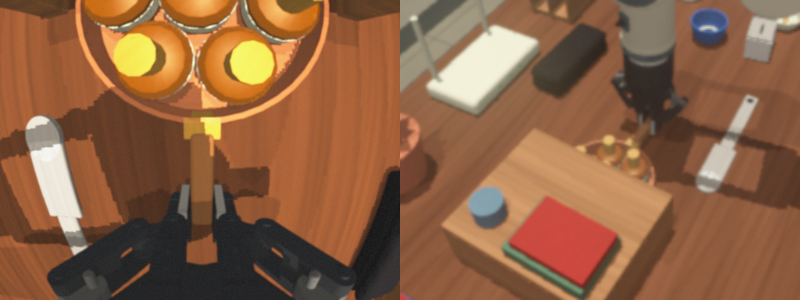

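Left half (wrist): the fingers hold the handle at about (203,200), and the tin is upright ahead with the bottles in place. Right half (side): the tin is partly under the ledge at about (620,160). I'll push on to full depth.

```bash

python3 -m jog '[1,0.001,0.015,0,0,0,0, 1,0.0025,0.037,0,0,0,0, 1,0.0042,0.06,0,0,0,0, 1,0.0058,0.083,0,0,0,0, 1,0.007,0.1,0,0,0,0, 1,0.0078,0.1115,0,0,0,0, 1,0.0078,0.1115,0,0,0,0, 1,0.0078,0.1115,0,0,0,0]'
python3 - <<'E'
from m import *
for n in('wrist','top'): save(n,n+'6')
print(get_obs()['eef_pos'],get_obs()['wrist_force'],get_obs()['orientation'])
cv2.imwrite('pics/w6.png',np.hstack([cv2.resize(load('wrist6')['color'],(400,300)),cv2.resize(load('top6')['color'][90:282,80:336],(400,300))]))
E
```

```text
time: 25.15
eef_pos: [0.5416, 0.2029, 0.0147]
orientation: [0.001, 0.728, 0.686, 0.001]
wrist_force: [0.6, -2.9, 5.7]
width: 0.013
gripper_force: 42.5
[0.54161508 0.202923   0.01473002] [-0.39880993 -2.90958838  6.26387037] [0.00119725 0.7277807  0.68580835 0.00085526]
```

View pics/w6.png

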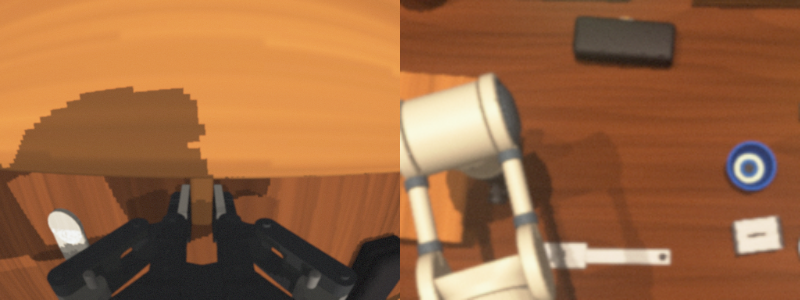

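The tin is entirely hidden under the board, and only the handle shows in front, between the fingers at about (203,200) in the left half. I'll open, back off along the handle and rise.

```bash

python3 -m jog '[0.6,0,0,0,0,0,0, 0.6,0,0,0,0,0,0, 0.6,0,0,0,0,0,0, 0.6,-0.002,-0.03,0,0,0,0, 0.6,-0.004,-0.07,0.01,0,0,0, 0.6,-0.006,-0.1,0.06,0,0,0, 0.6,-0.01,-0.14,0.12,0,0,0, 0.6,-0.015,-0.2,0.16,0,0,0]'
python3 -m jog '[0.6,-0.06,-0.06,0.05,0,0,0, 0.6,-0.06,-0.12,0.05,0,0,0, 0.6,-0.06,-0.18,0.05,0,0,0, 0.6,-0.06,-0.2,0.05,0,0,0]'
python3 - <<'E'
from m import *
for n in('side','top','wrist'): save(n,n+'7')
print(get_obs()['eef_pos'],get_obs()['wrist_force'])
for n in('top7','wrist7','side7'):
    P=pts(load(n),n[0]=='w'); Q=P[(abs(P[:,2]-.035)<.006)&(abs(P[:,0]-.541)<.02)&(P[:,1]>.15)&(P[:,1]<.25)]
    if len(Q): print(n,len(Q),Q.mean(0).round(4),'tip y',np.percentile(Q[:,1],[2,98]))
cv2.imwrite('pics/w7.png',np.hstack([cv2.resize(load('wrist7')['color'],(400,300)),cv2.resize(load('top7')['color'],(400,300))]))
E
```

```text
time: 26.05
eef_pos: [0.5297, 0.0555, 0.1348]
orientation: [0.001, 0.727, 0.687, 0.001]
wrist_force: [1.6, -0.3, 0.2]
width: 0.0343
gripper_force: 0.0
time: 26.45
eef_pos: [0.4809, -0.1071, 0.1732]
orientation: [0.001, 0.728, 0.686, 0.0]
wrist_force: [0.5, 0.4, -0.6]
width: 0.0336
gripper_force: 0.0
[ 0.48110425 -0.10606327  0.17194361] [ 0.3444825  -0.51436103  0.66151568]
top7 150 [0.5433 0.2206 0.0349] tip y [0.19317488 0.24863954]
side7 59 [0.5392 0.2081 0.0356] tip y [0.19354068 0.22115446]
```

View pics/w7.png

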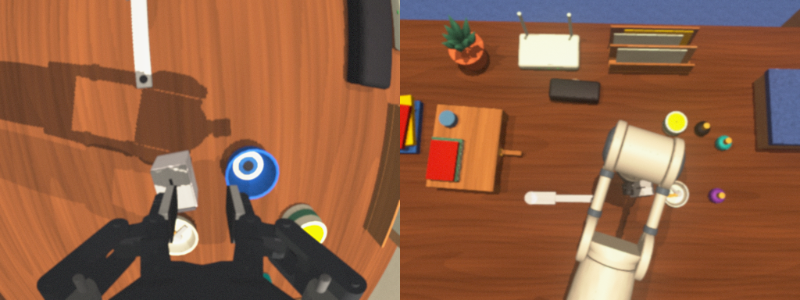

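The top view (right half) shows only the handle, at (500-522,153), sticking out of the ledge. Its tip at y≈0.193 puts the tin's rim about 7 mm inside the front edge. The other things are where they were.

```bash
python3 -c "
from bench import close_job
print(close_job())"
```

```text
the job is handed in; nothing more can be done
None
```

All seven bottles stand close-packed in the tin, and the tin is wholly under the ledge (rim about 7 mm in) with only its handle out; the job was handed in at about 27 s.

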